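# Feed a bar into the marking machine and run its buttons

### The arm

A 7-joint arm with a two-finger parallel gripper is mounted at the origin on a cart in front of the work surface, level with it; the furniture and walls round the work are solid. World frame = base frame: x ahead of the robot, y to its left, z up, the work surface at z = 0. Lengths are in m, angles in rad, forces in N, time in s.
With the tool pointing down it reaches from about 0.4 to 0.875 m from the base axis. Payload 19.3 kg.
Tool frame: the origin (TCP) lies midway between the tips of the shut fingers; the grasp point (between the pads) lies 19 mm behind it; z points along the fingers, y is the line along which they close (so a half turn about z gives the same grasp; the last joint's range is limited). The gripper opens to 85 mm and grips with 20 to 120 N. Pads are 22 mm wide; open, the fingers measure 114 mm over their backs; the gripper's body (76 mm by 85 mm) begins 54 mm behind the grasp point. The pads swing forward as they close: fully open they stand 13 mm farther back than shut.
Start: joints at [-1.391, 0.521, -0.036, 1.599, 0.021, 1.021, -0.113], TCP at [0.155, 0.606, 0.231] pointing down, gripper open.
Joint ranges: [-2.91, 2.91], [-0.3, 2.13], [-1.5, 1.42], [0.17, 2.43], [-1.26, 4.41], [0.16, 1.93], [-2.52, 2.52]. Speed limits (rad/s): [1.89, 1.89, 2.39, 2.39, 3.01, 3.01, 3.01].

### API

Orientations are given as [roll, pitch, yaw] about the fixed x, y, z axes, in that order (R = Rz(yaw) Ry(pitch) Rx(roll)).
In Python, from workcell import * gives the robot as it stands. The module is installed in compiled form; this text tells all that it offers.
- The arm moves only by the tool play_rows, never from a script. Its argument "deltas" is a list of rows, each a list of 7 numbers: the shift along the tool's x, y, z in units of 500 mm (1.0 is 500 mm), then the turn, a rotation vector about the tool's x, y, z in units of 120 degrees (1.0 is 120 degrees), then the closure, from 0 (fully open) to 1 (shut). A call has 1 to 10 rows; each row is the pose to reach, as a shift and turn from the pose commanded when the call began, along the tool's axes at that moment; what a row does not reach only later rows make up. A row lasts 1/10 s, in which the tool goes at most 50 mm and 8.59 degrees, less where a joint would pass 70% of its speed; a pose out of reach is approached as far as the arm can. A call with a number of a shift or a turn outside -1 to 1 is refused whole. A call with a gripper value outside its range is refused whole. The fingers move at their own pace and stop on an object; "newtons" is the grip in N (left out, the last holds). Time passes only in rows, so rows that repeat a pose let the fingers close. It gives the time, the measured TCP pose, the force, the opening and the grip force at its end, in the units of the state.
- observe(): the state, without advancing time (a new reading comes with each control period).
- grab_frame(name): name is "scene" or "top" or "wrist"; returns the picture (420x560x3 uint8, red, green, blue); there is no depth.
- get_calibration(name): a dict with "fovy" (degrees; the focal length in pixels is half the picture's height over the tangent of half this angle, whatever the lens; pixels are square), "cx", "cy" (the principal point, pixels), "k1" (the pictures are not rectified: a ray, as slopes to the right and down, at radius r is drawn at 1 + k1 r^2 times it, then the intrinsics apply), "xyz" and "rotation" of the camera in the world. Camera axes: x right, y down, z forward; pixel columns grow to the right and rows downward; lengths in m; the calibration is good to about 2 mm. A picture is of the moment at which its call begins: read the wrist's pose just before it. get_calibration takes no time and is no camera call; for the wrist camera it gives the pose at the moment of the call.
- job_done(): hands the job in; it is judged then, once.
The state is a dict: "clock": time; "qpos": joint angles; "qd": joint speeds; "joint_efforts": joint torques, N m; "position": TCP position; "tool_rot": TCP orientation; "force": force on the tool from outside, world axes, zero at the start; "moment": the same for the moment, N m; "grip_width": finger opening in m; "finger_force": force on a finger pad.
Only numpy, scipy, OpenCV 4.12 (cv2) and the standard library are available. Lean on these libraries where they do the work, as an engineer would, in place of code of your own. Each camera call takes 0.05 s, during which the arm holds its last target. There are 200 camera calls.

### The job

The steel bar lies in the trough of the blue-headed marking machine: slide it endwise through the brass guide until it is fully home against the end stop, before any button is pressed. Then, one button at a time, press the blue button (reset) right down and let it up, press the yellow button (arm) right down and let it up, and press the green button (mark) and keep it right down for two seconds before letting it up. Leave the bar home, keep off the red stop button and do not disturb the other things on the bench.

Things in the scene. Friction and masses are not known exactly. Their poses are not given: they have to be found in the camera images.
- marker_machine: Fixed bench marking machine, grey base 120 x 450 mm. Origin on the bench under its feed axis; z up, +y = feed direction; feed axis: x 0, z 45 mm. V trough from y -240 to 45 (mm), lips 20 mm apart, 4 mm below the feed axis: the bar's upper half stands free. Blue head: x -32 to 64, y 99 to 191, 203 high with its lamp. Sloping button desk in front: x -147 to -63, y -218 to 22, 65 high at its back.
- stop_face (a point): Where the feed axis meets the end stop's face: machine frame (0, 160, 45) mm, axes as the machine's. The bar is home when its nose lies on this solid face. A light sensing pin (9 mm thick, under 0.5 N) stands 8 mm out of it and is pushed in flush by the bar; it does not push the bar back.
- guide_mouth (a point): Centre of the flared mouth of the 50 mm long brass guide (bore 23 mm): machine frame (0, 60, 45) mm, axes as the machine's. Its clamp block stands 74 mm high.
- bar: Round steel bar, 20 mm diameter, 200 mm long, 0.45 kg, loose in the trough; two dark rings near its tail. Origin at its middle on its axis; its y axis points from tail to nose (it may roll about it). It slides with 2 to 4 N. At first its nose is 25 to 75 mm short of the guide mouth; when home, 100 mm of it stands out of the mouth.
- bar_nose (a point): Centre of the bar's leading end face, the one towards the guide.
- bar_tail (a point): Centre of the bar's rear end face (20 mm across), where it can be pushed.
- blue_button (a joint): Travel of the blue reset button, m: 0 up, 0.006 right down. Spring: starts to move at about 2.3 N and is right down at about 5 N; comes up by itself.
- blue_button_top (a point): Centre of the top of the blue cap (29 mm diameter, 18 mm above the desk face; moves with the cap). z is the outward normal of the face, which slopes down to the machine's -x by 0.2 rad; the cap moves along -z. The four buttons stand in a row along y, 55 mm apart; which of blue, yellow and green is where varies, red is always next to the head.
- yellow_button (a joint): Travel of the yellow arming button, m: as the blue one.
- yellow_button_top (a point): Centre of the top of the yellow button's cap, as for blue.
- green_button (a joint): Travel of the green marking button, m: as the blue one. While it is down the marking stylus in the head comes down to just above the bar, without touching it.
- green_button_top (a point): Centre of the top of the green button's cap, as for blue.
- stop_button (a joint): Travel of the red stop button, m: 0 up; must stay up.
- stop_button_top (a point): Centre of the top of the red mushroom-headed stop button (40 mm diameter, top about 24 mm above the desk face), at the end of the row next to the head.
- paint_marker: White and red paint marker, 17 x 127 mm, lying on the bench right of the desk; bystander.
- grease_tin: Red grease tin, 69 mm diameter, 61 mm high, on the bench front left; origin under its centre; bystander.
- release_bearing: Clutch release bearing on its sleeve, 66 x 102 x 42 mm, front left; bystander.
- cup_brush: Wire cup brush, 62 mm wide, 58 mm high, right of the machine; bystander.
- sensing_pin (a joint): Travel of the sensing pin in the end stop, m: 0 out (8 mm proud of the face), 0.008 flush, bar home.

How it is judged:
On the way, in this order (a step that is already met when the one before it is completed fails the run):
1. the bar is home against the end stop, all buttons up (y of bar_nose in the frame of stop_face above -0.003 m and angle between the y axis of bar and the y axis of marker_machine, either way round below 0.06 rad and value of joint each of blue_button, yellow_button, green_button below 0.002 m), for 0.2 s.
2. the blue button is pressed right down, the others up (value of joint blue_button above 0.0045 m and y of bar_nose in the frame of stop_face above -0.003 m and value of joint each of yellow_button, green_button below 0.002 m), for 0.05 s.
3. then, the blue one let up, the yellow button is pressed right down (value of joint yellow_button above 0.0045 m and y of bar_nose in the frame of stop_face above -0.003 m and value of joint each of blue_button, green_button below 0.002 m), for 0.05 s.
4. then, the yellow one let up, the green button is held right down (value of joint green_button above 0.0045 m and y of bar_nose in the frame of stop_face above -0.003 m and value of joint each of blue_button, yellow_button below 0.002 m), for 1.5 s.
At the end, for the whole second after the job is handed in: The bar rests in the guide with its nose within 3 mm of the end stop and in line with the machine (0.06 rad), the sensing pin pushed in, and all four buttons are up again (within 1 mm) (y of bar_nose in the frame of stop_face above -0.003 m and angle between the y axis of bar and the y axis of marker_machine, either way round below 0.06 rad and value of joint sensing_pin above 0.004 m and value of joint each of blue_button, yellow_button, green_button, stop_button below 0.001 m and linear speed of bar below 0.01 m/s); the robot touches nothing.
It fails at once if a button is pressed (3 mm) while the bar is more than 6 mm from the stop (value of joint any of blue_button, yellow_button, green_button above 0.003 m and y of bar_nose in the frame of stop_face below -0.006 m).
It fails at once if two buttons are down together (2.5 mm each) (value of joint each of blue_button, yellow_button above 0.0025 m or value of joint each of yellow_button, green_button above 0.0025 m or value of joint each of blue_button, green_button above 0.0025 m).
It fails at once if the red stop button is pressed (2 mm) (value of joint stop_button above 0.002 m).
It fails at once if a bystander is moved by more than 20 mm (distance of any of paint_marker, grease_tin, release_bearing, cup_brush from where it was at the start of the episode above 0.02 m).
It also fails if it takes over 58 s, if anything falls off the work surface, if the arm or the gripper's body presses on something with over 40 N, if the wrist force passes 120 N, or if a joint passes its speed limit or range.

## Working session

There is one attempt and no reset: what is moved stays moved. The work goes in short steps, Python scripts to look and compute and a tool call to move; the robot and the scene stay as the last step left them, time stands still between calls to the robot, and variables do not carry over. Pictures are saved under pics/ and viewed, at most 10 in all, crops included, and the job is handed in when it is done.

Besides the shell and the picture viewer there is one more tool, called after "Call:" by a JSON object that holds its "name" and its "arguments". play_rows: Moves the arm, as the interface text tells. Its arguments: {"type":"object","properties":{"deltas":{"type":"array"},"newtons":{"type":"number"}},"required":["deltas"]}

```bash
mkdir -p pics
python3 - <<'E'
from workcell import *
import cv2
s=observe();print({k:s[k] for k in("clock","position","tool_rot","grip_width","force")})
for n in("scene","top"):
    im=grab_frame(n);cv2.imwrite(f"pics/{n}0.png",im[:,:,::-1]);print(n,get_calibration(n))
E
```

```text
{'clock': 0.0, 'position': array([0.15443381, 0.60527459, 0.23072584]), 'tool_rot': array([-3.14044219e+00,  5.72265269e-05,  2.89180000e+00]), 'grip_width': 0.08563844427935663, 'force': array([-0.41820489,  0.53171193,  0.04627309])}
scene {'fovy': 50.866250487721445, 'cx': 289.28810513689484, 'cy': 202.48262995981634, 'k1': -0.09371618996172368, 'xyz': array([-0.09175816, -0.76778686,  0.57849729]), 'rotation': array([-2.0684097 , -0.01631602, -0.68871621])}
top {'fovy': 57.65389903428223, 'cx': 278.0197049633313, 'cy': 211.23421891379428, 'k1': 0.010839888026533314, 'xyz': array([ 0.36621838, -0.05423217,  1.19473706]), 'rotation': array([-3.02250402e+00,  2.35613594e-03, -1.57347740e+00])}
```

View pics/top0.png

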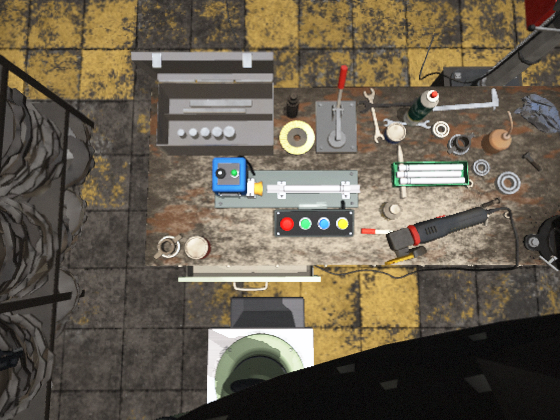

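View pics/scene0.png

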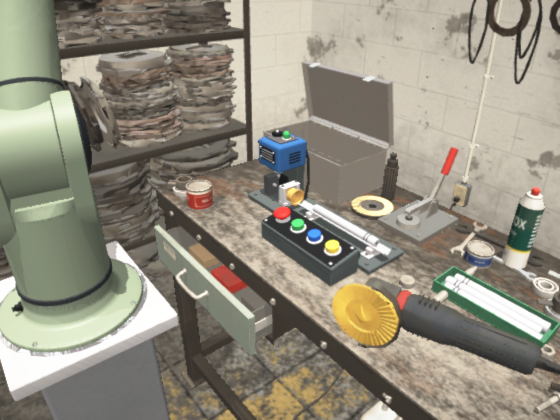

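The top view shows the machine's feed axis along world +y (image left). The buttons from the head are red (288,224), green (306,224), blue (324,224) and yellow (342,224), and the bar runs along row 188 between columns 265 and 357.

```bash
cat > h.py <<'E'
import numpy as np, cv2
from scipy.spatial.transform import Rotation as R
def ray(c,p):
    f=210/np.tan(np.radians(c["fovy"]/2)); K=np.array([[f,0,c["cx"]],[0,f,c["cy"]],[0,0,1.]])
    u=cv2.undistortPoints(np.array([[p]],float),K,np.array([c["k1"],0,0,0,0.]))[0,0]
    return np.array(c["xyz"]),R.from_euler("xyz",c["rotation"]).as_matrix()@np.array([u[0],u[1],1])
def plane(c,p,z):
    o,d=ray(c,p); return o+d*(z-o[2])/d[2]
def tri(rays):
    A=0;b=0
    for o,d in rays:
        d=d/np.linalg.norm(d);P=np.eye(3)-np.outer(d,d);A=A+P;b=b+P@o
    x=np.linalg.solve(A,b); return x,[np.linalg.norm((np.eye(3)-np.outer(d,d)/(d@d))@(x-o)) for o,d in rays]
HUE={"red":[(0,8),(172,180)],"green":[(50,88)],"blue":[(98,125)],"yellow":[(22,34)]}
def blob(im,col,box,smin=110,vmin=90):
    x0,y0,x1,y1=box;h=cv2.cvtColor(im[y0:y1,x0:x1],cv2.COLOR_RGB2HSV)
    m=sum(cv2.inRange(h,(a,smin,vmin),(b,255,255)) for a,b in HUE[col])
    n,l,s,c=cv2.connectedComponentsWithStats(m);i=1+np.argmax(s[1:,4])
    return c[i]+[x0,y0],s[i]
E
python3 - <<'E'
from workcell import *
from h import *
t=cv2.imread("pics/top0.png")[:,:,::-1].copy();s=cv2.imread("pics/scene0.png")[:,:,::-1].copy()
ct,cs=get_calibration("top"),get_calibration("scene")
for c in HUE:
    a,sa=blob(t,c,(275,208,356,238));b,sb=blob(s,c,(262,200,352,262))
    x,r=tri([ray(ct,a),ray(cs,b)]);print(c,a,sa[2:],b,sb[2:],x.round(4),np.round(r,4))
a=cv2.resize(t[150:245,205:365][:,:,::-1],None,fx=5,fy=5,interpolation=cv2.INTER_CUBIC)
cv2.imwrite("pics/topc.png",a)
a=cv2.resize(s[170:285,250:410][:,:,::-1],None,fx=5,fy=5,interpolation=cv2.INTER_CUBIC)
cv2.imwrite("pics/scc.png",a)
E
```

```text
red [286.53374233 223.52760736] [ 14  14 163] [281.64640884 212.56353591] [ 18  13 181] [ 0.4643 -0.0772  0.0701] [0.0002 0.0002]
green [304.89393939 223.46969697] [ 9 10 66] [297.23577236 223.5203252 ] [ 14  12 123] [ 0.4649 -0.1319  0.0664] [0.0005 0.0005]
blue [323.54411765 223.64705882] [10 10 68] [313.8630137 234.       ] [ 15  13 146] [ 0.4644 -0.1873  0.0667] [0.0008 0.0008]
yellow [342.36       223.57333333] [10 10 75] [331.86060606 245.35757576] [ 16  14 165] [ 0.4643 -0.2429  0.0669] [0.0007 0.0007]
```

View pics/topc.png

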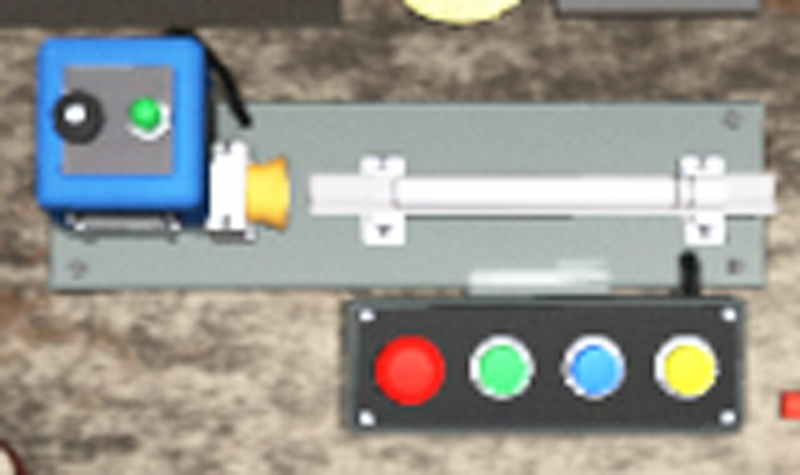

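View pics/scc.png

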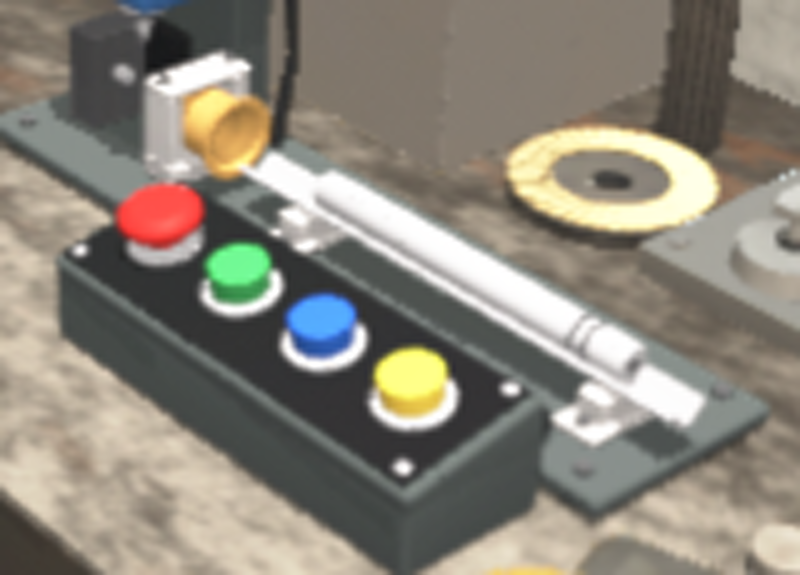

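The crops show the bar's nose at crop (395,193), the trough from crop column 310 to 775, the mouth at about 290, and the tail in the scene crop at about (640,358). Next I'll turn these into metres.

Run:
```python
from workcell import *
from h import *
ct,cs=get_calibration("top"),get_calibration("scene")
T=lambda x,y:((x+.5)/5-.5+205,(y+.5)/5-.5+150)
S=lambda x,y:((x+.5)/5-.5+250,(y+.5)/5-.5+170)
for n,p,z in [("trough front",(310,193),.041),("trough back",(775,193),.041),("nose",(396,192),.05),("mouth",(290,193),.045),("base L",(50,195),.01),("base R",(764,195),.01),("base edge top",(400,102),.01),("base edge bot",(250,288),.01),("base top R",(700,104),.01),("tr bot L",(312,214),.041),("tr bot R",(772,213),.041),("ring",(685,193),.055)]:
    print(n,plane(ct,T(*p),z).round(4))
for n,p,z in [("tail",(634,356),.045),("tailtop",(640,340),.055),("trough back",(690,412),.041),("nose top",(322,178),.055)]: print("S",n,plane(cs,S(*p),z).round(4))
g=cv2.imread("pics/top0.png",0)
for c in (290,310,330): print(c,g[178:200,c])
print(g[188,258:364])
```

```text
trough front [ 0.5755 -0.017   0.041 ]
trough back [ 0.5746 -0.3021  0.041 ]
nose [ 0.5744 -0.0697  0.05  ]
mouth [ 0.5749 -0.0049  0.045 ]
base L [0.5804 0.1477 0.01  ]
base R [ 0.579  -0.3018  0.01  ]
base edge top [ 0.6395 -0.073   0.01  ]
base edge bot [0.5209 0.0215 0.01  ]
base top R [ 0.6375 -0.2629  0.01  ]
tr bot L [ 0.5625 -0.0183  0.041 ]
tr bot R [ 0.5622 -0.2999  0.041 ]
ring [ 0.5723 -0.2446  0.055 ]
S tail [ 0.5787 -0.2691  0.045 ]
S tailtop [ 0.578  -0.2717  0.055 ]
S trough back [ 0.5693 -0.3093  0.041 ]
S nose top [ 0.5666 -0.0771  0.055 ]
290 [169 167 169 169 171 173 169 202 251 254 254 252 231 207 228 128 174 177
 180 180 178 179]
310 [171 169 170 171 171 169 169 201 250 254 254 253 238 210 226 129 177 177
 178 178 179 180]
330 [170 170 170 172 173 174 178 213 250 254 254 253 240 218 235 180 179 180
 179 181 181 184]
[232 230 228 231 220 164 172 172 176 227 245 245 245 245 245 245 245 245
 244 244 244 244 247 247 247 225 240 254 254 254 254 254 254 254 254 254
 254 254 254 254 254 254 254 254 254 254 254 254 254 254 254 254 254 254
 254 254 254 254 254 254 254 254 254 254 254 254 254 254 254 254 254 254
 254 254 254 254 254 254 254 254 254 247 193 244 248 232 252 254 254 254
 254 253 250 243 244 244 244 244 244 244 243 216 127 132 149 153]
```

Call:
{"name": "play_rows", "arguments": {"deltas": [[0,0,-0.1,0,0,0,1],[-0.1,0,-0.14,0,0,0,1],[-0.2,0,-0.14,0,0,0,1],[-0.3,0,-0.14,0,0,0,1],[-0.4,0.0,-0.14,0,0,0,1],[-0.5,0,-0.14,0,0,0,1],[-0.6,0,-0.14,0,0,0,1],[-0.6,0,-0.14,0,0,0,1]]}}

```text
clock: 0.9
position: [0.4519, 0.5273, 0.3003]
tool_rot: [-3.139, 0.003, 2.884]
force: [0.2, -0.7, -0.1]
grip_width: 0.0001
finger_force: 0.0
```

Call:
{"name": "play_rows", "arguments": {"deltas": [[-0.033,-0.08,0,0,0,0.063,1],[-0.066,-0.16,0,0,0,0.126,1],[-0.1,-0.24,0,0,0,0.19,1],[-0.13,-0.32,0,0,0,0.252,1],[-0.165,-0.4,0,0,0,0.315,1],[-0.2,-0.48,0,0,0,0.378,1],[-0.23,-0.56,0,0,0,0.44,1],[-0.264,-0.64,0,0,0,0.504,1],[-0.3,-0.72,0,0,0,0.567,1],[-0.33,-0.8,0,0,0,0.631,1]]}}

```text
clock: 1.9
position: [0.5061, 0.1012, 0.3013]
tool_rot: [-3.142, -0.0, 1.565]
force: [1.2, 1.1, -0.7]
grip_width: 0.0001
finger_force: 0.0
```

Call:
{"name": "play_rows", "arguments": {"deltas": [[-0.09,0.03,0,0,0,0,1],[-0.18,0.06,0,0,0,0,1],[-0.27,0.09,0,0,0,0,1],[-0.36,0.12,0,0,0,0,1],[-0.45,0.125,0,0,0,0,1],[-0.54,0.125,0,0,0,0,1],[-0.63,0.125,0,0,0,0,1],[-0.72,0.125,0,0,0,0,1],[-0.81,0.125,0,0,0,0,1],[-0.86,0.125,0,0,0,0,1]]}}

```text
clock: 2.9
position: [0.5672, -0.3307, 0.3009]
tool_rot: [-3.141, 0.001, 1.567]
force: [0.2, -0.1, -0.3]
grip_width: -0.0001
finger_force: 0.0
```

Call:
{"name": "play_rows", "arguments": {"deltas": [[0,0,0.08,0,0,0,1],[0,0,0.16,0,0,0,1],[0,0,0.24,0,0,0,1],[0,0,0.32,0,0,0,1],[0,0,0.36,0,0,0,1],[0,0,0.36,0,0,0,1]]}}

```text
clock: 3.5
position: [0.567, -0.3261, 0.1182]
tool_rot: [-3.137, -0.002, 1.57]
force: [0.0, 0.4, 0.8]
grip_width: 0.0
finger_force: 0.0
```

Run:
```python
from workcell import *
import cv2
from h import *
s=observe();print(s["position"],s["tool_rot"],s["force"],s["qpos"])
im=grab_frame("scene");cv2.imwrite("pics/s1.png",cv2.resize(im[120:330,230:510,::-1],None,fx=2.8,fy=2.8))
```

```text
[ 0.56695561 -0.32605795  0.11824171] [-3.13695973e+00 -2.06955447e-03  1.57019342e+00] [0.02471799 0.36502192 0.77824142] [ 0.17186851  0.74085851  0.41330905  1.62082366 -0.36453721  0.86248241
  0.72900321]
```

View pics/s1.png

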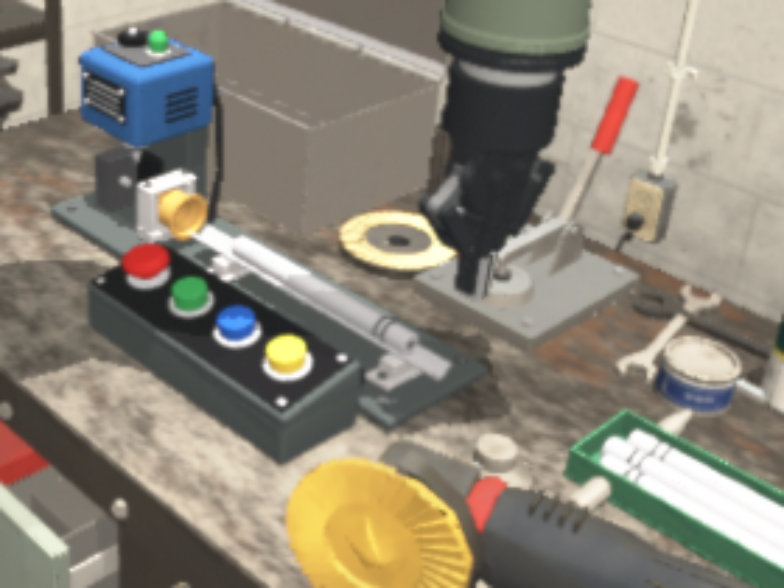

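The picture shows the shut fingers standing above and behind the trough, with the bar's tail clear in front at crop (415,340). I'll lower behind it.

Call:
{"name": "play_rows", "arguments": {"deltas": [[0,0.009,0.06,0,0,0,1],[0,0.009,0.12,0,0,0,1],[0,0.009,0.144,0,0,0,1],[0,0.009,0.144,0,0,0,1],[0.02,0.009,0.144,0,0,0,1],[0.04,0.009,0.144,0,0,0,1],[0.06,0.009,0.144,0,0,0,1],[0.07,0.009,0.144,0,0,0,1],[0.08,0.009,0.144,0,0,0,1],[0.08,0.009,0.144,0,0,0,1]]}}

```text
clock: 4.55
position: [0.5732, -0.2862, 0.0495]
tool_rot: [3.141, -0.0, 1.571]
force: [-0.2, 0.3, -0.5]
grip_width: -0.0002
finger_force: 0.0
```

Call:
{"name": "play_rows", "arguments": {"deltas": [[0.01,0,0.006,0,0,0,1],[0.02,0,0.006,0,0,0,1],[0.04,0,0.006,0,0,0,1],[0.06,0,0.006,0,0,0,1],[0.08,0,0.006,0,0,0,1],[0.1,0,0.006,0,0,0,1],[0.12,0,0.006,0,0,0,1],[0.14,0,0.006,0,0,0,1],[0.15,0,0.006,0,0,0,1],[0.15,0,0.006,0,0,0,1]]}}

```text
clock: 5.55
position: [0.573, -0.2114, 0.0462]
tool_rot: [-3.141, -0.0, 1.571]
force: [0.7, 0.2, -0.5]
grip_width: 0.0003
finger_force: 0.0
```

Run:
```python
from workcell import *
import cv2
s=observe();print(s["position"],s["tool_rot"],s["force"])
im=grab_frame("scene");cv2.imwrite("pics/s2.png",cv2.resize(im[150:290,250:420,::-1],None,fx=4,fy=4))
```

```text
[ 0.57296095 -0.21143049  0.04622186] [-3.14136550e+00 -1.39252752e-04  1.57073722e+00] [ 0.74925753  0.15049926 -0.53171649]
```

View pics/s2.png

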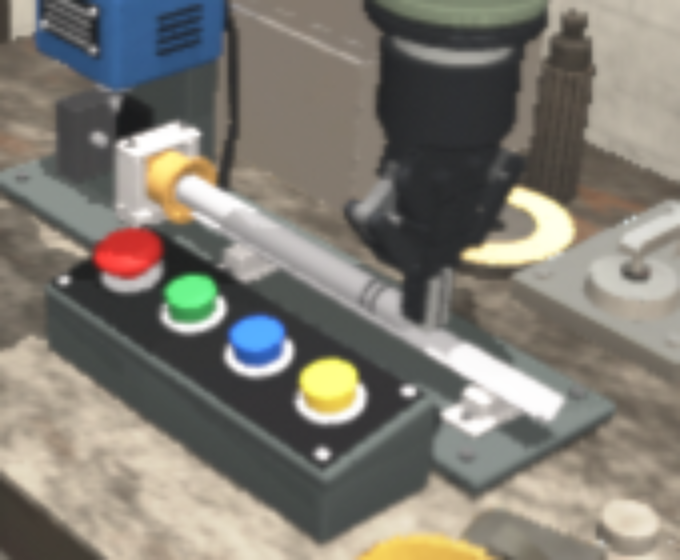

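The picture shows the fingers against the tail and the nose entering the brass mouth at crop (190,185). I'll keep pushing.

Call:
{"name": "play_rows", "arguments": {"deltas": [[0.02,0,0,0,0,0,1],[0.04,0,0,0,0,0,1],[0.06,0,0,0,0,0,1],[0.08,0,0,0,0,0,1],[0.1,0,0,0,0,0,1],[0.12,0,0,0,0,0,1],[0.14,0,0,0,0,0,1],[0.155,0,0,0,0,0,1],[0.165,0,0,0,0,0,1],[0.17,0,0,0,0,0,1]]}}

```text
clock: 6.6
position: [0.5731, -0.1266, 0.0464]
tool_rot: [3.142, 0.0, 1.57]
force: [-1.2, -4.4, 2.0]
grip_width: -0.0003
finger_force: 2.5
```

Call:
{"name": "play_rows", "arguments": {"deltas": [[0.004,0,0,0,0,0,1],[0.008,0,0,0,0,0,1],[0.012,0,0,0,0,0,1],[0.016,0,0,0,0,0,1]]}}

```text
clock: 7.0
position: [0.5731, -0.1194, 0.0464]
tool_rot: [3.141, 0.0, 1.57]
force: [-0.4, -5.2, 2.3]
grip_width: -0.0
finger_force: 2.6
```

Call:
{"name": "play_rows", "arguments": {"deltas": [[0.004,0,0,0,0,0,1],[0.008,0,0,0,0,0,1],[0.008,0,0,0,0,0,1]]}}

```text
clock: 7.3
position: [0.5731, -0.1161, 0.0464]
tool_rot: [3.141, 0.001, 1.569]
force: [-1.3, -9.2, 1.9]
grip_width: -0.0002
finger_force: 4.4
```

Call:
{"name": "play_rows", "arguments": {"deltas": [[0.003,0,0,0,0,0,1],[0.006,0,0,0,0,0,1],[0.006,0,0,0,0,0,1]]}}

```text
clock: 7.6
position: [0.5731, -0.1158, 0.0466]
tool_rot: [3.14, 0.004, 1.567]
force: [0.3, -22.4, -1.3]
grip_width: 0.0003
finger_force: 11.1
```

Call:
{"name": "play_rows", "arguments": {"deltas": [[0.003,0,0,0,0,0,1],[0.006,0,0,0,0,0,1],[0.006,0,0,0,0,0,1]]}}

```text
clock: 7.9
position: [0.5732, -0.1156, 0.0469]
tool_rot: [3.139, 0.008, 1.565]
force: [-0.0, -35.9, -1.2]
grip_width: -0.0
finger_force: 17.9
```

Call:
{"name": "play_rows", "arguments": {"deltas": [[-0.01,0,0,0,0,0,1],[-0.03,0,0,0,0,0,1],[-0.07,0,0,0,0,0,1],[-0.1,0,-0.08,0,0,0,1],[-0.13,0,-0.16,0,0,0,1],[-0.142,-0.07,-0.16,-0.05,0,0,1],[-0.142,-0.14,-0.16,-0.0955,0,0,1],[-0.142,-0.21,-0.16,-0.0955,0,0,1],[-0.142,-0.218,-0.16,-0.0955,0,0,1],[-0.142,-0.218,-0.16,-0.0955,0,0,1]]}}

```text
clock: 8.9
position: [0.4638, -0.1801, 0.1268]
tool_rot: [2.941, -0.001, 1.569]
force: [1.0, 0.1, -0.6]
grip_width: -0.0
finger_force: 0.0
```

Run:
```python
from workcell import *
from h import *
s=observe();print(s["position"],s["tool_rot"],s["force"])
a=grab_frame("scene")[150:290,250:420,::-1];b=grab_frame("top")[150:245,205:365,::-1]
cv2.imwrite("pics/s3.png",cv2.vconcat([cv2.resize(a,(510,420))[60:300],cv2.resize(b,(510,303),interpolation=cv2.INTER_CUBIC)]))
```

```text
[ 0.46383617 -0.18006477  0.12678161] [ 2.94083678e+00 -6.06191521e-04  1.56946802e+00] [ 0.97510647  0.09163656 -0.57824169]
```

View pics/s3.png

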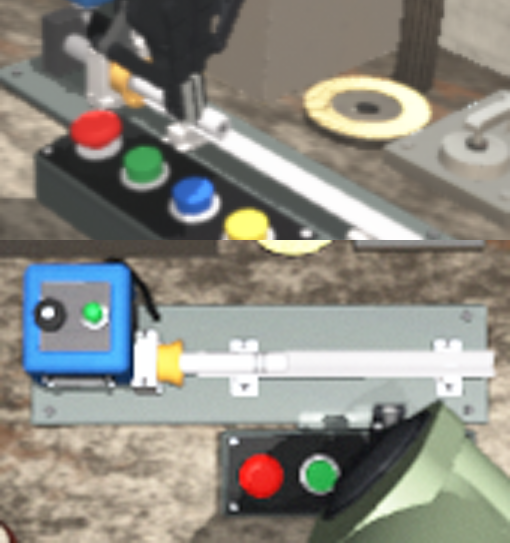

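The picture shows the bar through the guide with its nose at the stop block, about 98 mm standing out of the mouth (lower panel columns 183 to 285). All the buttons are up, and the tool is above the blue one.

Call:
{"name": "play_rows", "arguments": {"deltas": [[-0.013,-0.021,0,0,0,0,1],[-0.013,-0.021,0.04,0,0,0,1],[-0.013,-0.021,0.08,0,0,0,1],[-0.013,-0.021,0.09,0,0,0,1],[-0.013,-0.021,0.09,0,0,0,1]]}}

```text
clock: 9.5
position: [0.4629, -0.1863, 0.0794]
tool_rot: [2.943, -0.0, 1.571]
force: [-0.1, 0.2, 1.0]
grip_width: -0.0003
finger_force: 0.0
```

Call:
{"name": "play_rows", "arguments": {"deltas": [[0,0,0.006,0,0,0,1],[0,0,0.012,0,0,0,1],[0,0,0.016,0,0,0,1],[0,0,0.016,0,0,0,1]]}}

```text
clock: 9.9
position: [0.4647, -0.1864, 0.0725]
tool_rot: [2.941, 0.0, 1.57]
force: [0.9, 0.4, 2.9]
grip_width: -0.0001
finger_force: 1.3
```

Call:
{"name": "play_rows", "arguments": {"deltas": [[0,0,0.005,0,0,0,1],[0,0,0.01,0,0,0,1],[0,0,0.014,0,0,0,1],[0,0,0.016,0,0,0,1],[0,0,0.016,0,0,0,1]]}}

```text
clock: 10.4
position: [0.4661, -0.1865, 0.0668]
tool_rot: [2.939, -0.001, 1.57]
force: [-26.7, 9.4, 86.4]
grip_width: -0.0001
finger_force: 44.9
```

Call:
{"name": "play_rows", "arguments": {"deltas": [[0,0,-0.02,0,0,0,1],[0,0,-0.06,0,0,0,1],[0,0,-0.07,0,0,0,1],[-0.05,0,-0.07,0,0,0,1],[-0.11,0,-0.07,0,0,0,1],[-0.11,0,-0.07,0,0,0,1],[-0.11,0,-0.03,0,0,0,1],[-0.11,0,-0.03,0,0,0,1]]}}

```text
clock: 11.2
position: [0.4622, -0.2406, 0.0772]
tool_rot: [2.944, -0.001, 1.57]
force: [0.7, 0.9, -0.9]
grip_width: -0.0001
finger_force: 0.0
```

Run:
```python
from workcell import *
from h import *
s=observe();print(s["position"],s["tool_rot"],s["force"])
a=grab_frame("scene")[150:290,250:420,::-1]
cv2.imwrite("pics/s4.png",cv2.resize(a,(680,560)))
```

```text
[ 0.46215678 -0.24064266  0.0772495 ] [ 2.94399007e+00 -1.44555858e-03  1.57028950e+00] [ 0.65314722  0.94482203 -0.86904664]
```

View pics/s4.png

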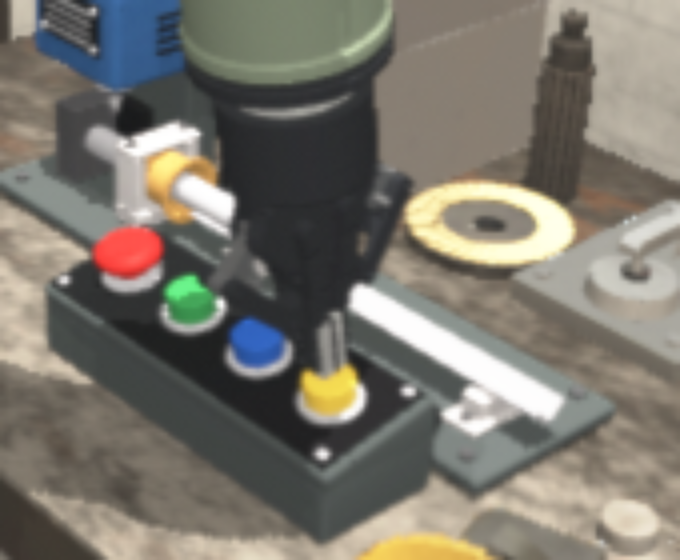

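The picture shows the fingers above the yellow cap (330,385), the blue one up again, and the bar still at the stop.

Call:
{"name": "play_rows", "arguments": {"deltas": [[0,0,0.006,0,0,0,1],[0,0,0.011,0,0,0,1],[0,0,0.016,0,0,0,1],[0,0,0.019,0,0,0,1],[0,0,0.02,0,0,0,1],[0,0,0.02,0,0,0,1]]}}

```text
clock: 11.85
position: [0.465, -0.2413, 0.0694]
tool_rot: [2.941, -0.0, 1.57]
force: [-0.1, 2.3, 4.2]
grip_width: 0.0004
finger_force: 2.0
```

Call:
{"name": "play_rows", "arguments": {"deltas": [[0,0,0.001,0,0,0,1],[0,0,0.001,0,0,0,1]]}}

```text
clock: 12.05
position: [0.4651, -0.2413, 0.0689]
tool_rot: [2.941, -0.0, 1.57]
force: [0.3, 2.3, 4.8]
grip_width: 0.0002
finger_force: 2.1
```

Still on the spring; I'll go on in small steps until the force jumps.

Call:
{"name": "play_rows", "arguments": {"deltas": [[0,0,0.002,0,0,0,1],[0,0,0.003,0,0,0,1],[0,0,0.003,0,0,0,1]]}}

```text
clock: 12.35
position: [0.4653, -0.2413, 0.0677]
tool_rot: [2.941, -0.0, 1.57]
force: [-2.7, 5.1, 16.3]
grip_width: 0.0002
finger_force: 8.2
```

Call:
{"name": "play_rows", "arguments": {"deltas": [[0,0,0.002,0,0,0,1],[0,0,0.002,0,0,0,1]]}}

```text
clock: 12.55
position: [0.4655, -0.2414, 0.0674]
tool_rot: [2.94, -0.0, 1.57]
force: [-9.9, 7.9, 38.5]
grip_width: 0.0001
finger_force: 19.6
```

Call:
{"name": "play_rows", "arguments": {"deltas": [[0,0,-0.03,0,0,0,1],[0,0,-0.08,0,0,0,1],[0.05,0,-0.09,0,0,0,1],[0.12,0,-0.09,0,0,0,1],[0.19,0,-0.09,0,0,0,1],[0.22,0,-0.09,0,0,0,1],[0.22,0,-0.09,0,0,0,1],[0.22,0,-0.03,0,0,0,1],[0.22,0,-0.026,0,0,0,1],[0.22,0,-0.026,0,0,0,1]]}}

```text
clock: 13.55
position: [0.4622, -0.1326, 0.0789]
tool_rot: [2.943, -0.0, 1.568]
force: [0.2, 0.3, -0.1]
grip_width: -0.0004
finger_force: 0.0
```

Call:
{"name": "play_rows", "arguments": {"deltas": [[0,0,0.006,0,0,0,1],[0,0,0.011,0,0,0,1],[0,0,0.016,0,0,0,1],[0,0,0.02,0,0,0,1],[0,0,0.023,0,0,0,1],[0,0,0.023,0,0,0,1]]}}

```text
clock: 14.15
position: [0.4655, -0.1318, 0.068]
tool_rot: [2.941, 0.0, 1.57]
force: [-0.1, -1.7, 4.0]
grip_width: 0.0
finger_force: 2.1
```

Call:
{"name": "play_rows", "arguments": {"deltas": [[0,0,0.002,0,0,0,1],[0,0,0.003,0,0,0,1],[0,0,0.003,0,0,0,1]]}}

```text
clock: 14.45
position: [0.4657, -0.1317, 0.0675]
tool_rot: [2.94, -0.0, 1.57]
force: [-12.1, -0.2, 38.3]
grip_width: 0.0002
finger_force: 20.0
```

Bottomed; I'll hold it for over two seconds, then let it up.

Call:
{"name": "play_rows", "arguments": {"deltas": [[0,0,0,0,0,0,1],[0,0,0,0,0,0,1],[0,0,0,0,0,0,1],[0,0,0,0,0,0,1],[0,0,0,0,0,0,1],[0,0,0,0,0,0,1],[0,0,0,0,0,0,1],[0,0,0,0,0,0,1],[0,0,0,0,0,0,1],[0,0,0,0,0,0,1]]}}

```text
clock: 15.45
position: [0.4657, -0.1317, 0.0674]
tool_rot: [2.94, -0.0, 1.57]
force: [-12.1, -1.4, 38.6]
grip_width: -0.0003
finger_force: 19.8
```

Call:
{"name": "play_rows", "arguments": {"deltas": [[0,0,0,0,0,0,1],[0,0,0,0,0,0,1],[0,0,0,0,0,0,1],[0,0,0,0,0,0,1],[0,0,0,0,0,0,1],[0,0,0,0,0,0,1],[0,0,0,0,0,0,1],[0,0,0,0,0,0,1],[0,0,0,0,0,0,1],[0,0,0,0,0,0,1]]}}

```text
clock: 16.45
position: [0.4657, -0.1317, 0.0675]
tool_rot: [2.94, -0.0, 1.57]
force: [-11.7, 0.3, 38.1]
grip_width: 0.0001
finger_force: 19.8
```

Call:
{"name": "play_rows", "arguments": {"deltas": [[0,0,0,0,0,0,1],[0,0,0,0,0,0,1],[0,0,-0.03,0,0,0,1],[0,0,-0.08,0,0,0,1],[0,0,-0.16,0,0,0,1],[0,0,-0.24,0,0,0,1],[0,0,-0.3,0,0,0,1],[0,0,-0.3,0,0,0,1]]}}

```text
clock: 17.25
position: [0.4364, -0.1313, 0.2164]
tool_rot: [2.937, -0.001, 1.571]
force: [0.3, 1.2, -0.5]
grip_width: -0.0001
finger_force: 0.0
```

Run:
```python
from workcell import *
from h import *
s=observe();print(s["clock"],s["position"],s["force"])
a=grab_frame("scene")[150:290,250:420,::-1]
cv2.imwrite("pics/s5.png",cv2.resize(a,(680,560)))
```

```text
17.25 [ 0.43640335 -0.13133245  0.21640318] [ 0.30974086  1.1510704  -0.45609921]
```

View pics/s5.png

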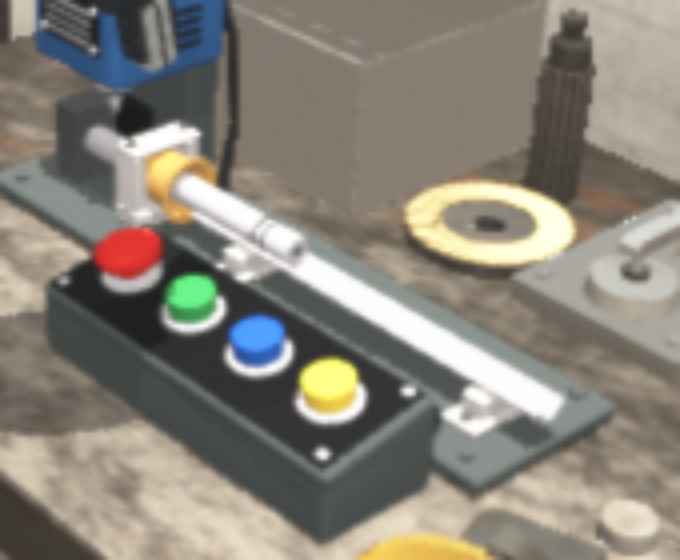

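The picture shows all four buttons up, and the bar home with its nose on the stop block at crop (95,140) and its tail at (295,245). The robot is clear of everything.

```bash
python3 -c "
from workcell import *
print(job_done())"
```

```text
the job is handed in; nothing more can be done
None
```

I slid the bar home, pressed blue and yellow, held green down for over two seconds, and handed the job in at about 17 s; no verdict came back, and the blue press peaked at about 86 N at the wrist, against the 120 N limit.

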